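# Fit the heat sinks to three repaired boards

### The job

Fit each of the three circuit boards with its heat sink: pick out the one that covers that board's big chip completely yet still goes down between the tall parts round it, and set it, fins up, flat on the chip, centred and square with the board (without dropping it: a chip cracks easily). The small square sink belongs on the small board, the oblong one lengthwise on the power board with the oblong chip, the large square one on the large board. The biggest sink fits none of them: leave it, the loose screwdriver and the tweezers where they lie.

Things in the scene. Friction and masses are not known exactly. Their poses are not given: they have to be found in the camera images.
- sink_small: Small square heat sink: loose dark grey anodised aluminium heat sink, 38 x 38 x 24 mm (x by y by height), 7 by 7 square pins, about 35 g. Origin: centre of its underside; z up, fins on top. Its sides can be gripped like a solid block's.
- sink_bar: Oblong heat sink: loose dark grey anodised aluminium heat sink, 62 x 36 x 24 mm (x by y by height), eight long fins along x, about 55 g. Origin: centre of its underside; z up, fins on top. Its sides can be gripped like a solid block's.
- sink_large: Large square heat sink: loose dark grey anodised aluminium heat sink, 56 x 56 x 24 mm (x by y by height), eleven fins along x cut across into four blocks, about 85 g. Origin: centre of its underside; z up, fins on top. Its sides can be gripped like a solid block's.
- sink_oversize: Biggest heat sink, too large for every board: loose dark grey anodised aluminium heat sink, 86 x 58 x 24 mm (x by y by height), eleven long fins along x, about 140 g; to be left alone. Origin: centre of its underside; z up, fins on top. Its sides can be gripped like a solid block's.
- small_board: Small board: green circuit board in a black pallet on rubber feet, 88 x 88 x 28 mm, fixed, with a small square chip. Origin: at bench level under the chip's and board's centre, z up. Chip (black, grey thermal pad) 22 x 22 mm in x by y, its top 22 mm above the bench, in the middle of a 54 x 54 mm (x by y) space clear of taller parts, which stand up to 27.6 mm above the bench.
- power_board: Power board: green circuit board in a black pallet on rubber feet, 112 x 86 x 28 mm, fixed, with an oblong chip, long along x. Origin: at bench level under the chip's and board's centre, z up. Chip (black, grey thermal pad) 46 x 20 mm in x by y, its top 22 mm above the bench, in the middle of a 78 x 52 mm (x by y) space clear of taller parts, which stand up to 27.6 mm above the bench.
- large_board: Large board: green circuit board in a black pallet on rubber feet, 108 x 108 x 28 mm, fixed, with a large square chip. Origin: at bench level under the chip's and board's centre, z up. Chip (black, grey thermal pad) 40 x 40 mm in x by y, its top 22 mm above the bench, in the middle of a 74 x 74 mm (x by y) space clear of taller parts, which stand up to 27.6 mm above the bench.
- screwdriver: Red precision screwdriver, 15 x 130 x 13 mm, lying loose at the right of the work, long along its y; origin at the centre of its underside. To be left alone.
- tweezers: Black tweezers, 13 x 124 x 10 mm, lying loose at the left of the work, long along its y; origin at the centre of its underside. To be left alone.

How it is judged:
By the outcome, as a careful person would: the job done as asked, in the order asked, and still so for the second after the job is handed in, with the robot touching nothing.
It also fails if it takes over 86 s, if anything falls off the work surface, if the arm or the gripper's body presses on something with over 40 N, if the wrist force passes 120 N, or if a joint passes its speed limit or range.

### The arm

A 7-joint arm with a two-finger parallel gripper is mounted at the origin on a cart in front of the work surface, level with it; the furniture and walls round the work are solid. World frame = base frame: x ahead of the robot, y to its left, z up, the work surface at z = 0. Lengths are in m, angles in rad, forces in N, time in s.
With the tool pointing down it reaches from about 0.4 to 0.875 m from the base axis. Payload 6.5 kg.
Tool frame: the origin (TCP) lies at the very end of the fingers, on their centre line; the grasp point (between the pads) lies 19 mm behind it; z points along the fingers, y is the line along which they close (so a half turn about z gives the same grasp; the last joint's range is limited). The gripper opens to 85 mm and grips with 20 to 120 N. Pads are 22 mm wide; open, the fingers measure 114 mm over their backs; the gripper's body (76 mm by 85 mm) begins 54 mm behind the grasp point. The pads swing forward as they close: fully open they stand 13 mm farther back than shut.
Start: joints at [-1.362, 0.536, -0.004, 1.538, 0.003, 1.067, -0.071], TCP at [0.176, 0.626, 0.2] pointing down, gripper open.
Joint ranges: [-2.7, 2.7], [-0.37, 2.16], [-1.27, 1.26], [0.24, 2.4], [-1.31, 4.45], [0.19, 1.91], [-2.76, 2.76]. Speed limits (rad/s): [2.39, 2.39, 3.14, 3.14, 3.14, 3.14, 3.14].

### API

Orientations are given as a rotation vector (axis times angle).
In Python, from rig import env gives the robot as it stands.
- The arm moves only by the shell command python3 -m inch 'ROWS' [FORCE]. ROWS is JSON, one flat list of numbers, 7 for each row, row after row: the shift along the tool's x, y, z in mm, then the turn, a rotation vector about the tool's x, y, z in degrees, then the opening, from 0 (shut) to 1 (fully open). A call has 1 to 5 rows; each row shifts and turns the commanded pose from where the row before left it, along the tool's axes as they then stand; what a row does not reach is not made up. A row lasts 1/8 s, in which the tool goes at most 62.5 mm and 10.7 degrees, less where a joint would pass 70% of its speed; a pose out of reach is approached as far as the arm can. A call is refused whole if a number of a shift passes 62.5 or a number of a turn 10.7, either way. A call with a gripper value outside its range is refused whole. The fingers move at their own pace and stop on an object; FORCE is the grip in N (left out, the last holds). Time passes only in rows, so rows that do not move let the fingers close. It gives the time, the measured TCP pose, the force, the opening and the grip force at its end, in the units of the state.
- env.state(): the state, without advancing time (a new reading comes with each control period).
- env.camera(name): name is "scene" or "top" or "wrist"; returns the picture (480x640x3 uint8, blue, green, red); there is no depth.
- env.calibration(name): a dict with "fx", "fy", "cx", "cy" (pixels), "extrinsics" (4x4, takes a point from world to camera coordinates). Camera axes: x right, y down, z forward; pixel columns grow to the right and rows downward; lengths in m; the calibration is good to about 2 mm. A picture is of the moment at which its call begins: read the wrist's pose just before it. calibration takes no time and is no camera call; for the wrist camera it gives the pose at the moment of the call.
- env.sign_off(): hands the job in; it is judged then, once.
The state is a dict: "clock": time; "q": joint angles; "joint_vel": joint speeds; "joint_efforts": joint torques, N m; "eef_pos": TCP position; "tcp_rot": TCP orientation; "force": force on the tool from outside, world axes, zero at the start; "moment": the same for the moment, N m; "width": finger opening in m; "grasp_force": force on a finger pad.
Only numpy, scipy, OpenCV 4.12 (cv2) and the standard library are available. Lean on these libraries where they do the work, as an engineer would, in place of code of your own. Each camera call takes 0.05 s, during which the arm holds its last target. There are 200 camera calls.

## Working session

There is one attempt and no reset: what is moved stays moved. The work goes in short steps, Python scripts to look and compute and a shell command to move; the robot and the scene stay as the last step left them, time stands still between calls to the robot, and variables do not carry over. Pictures are saved under pics/ and viewed, at most 16 in all, crops included, and the job is handed in when it is done.

```bash
mkdir -p pics; ls
python3 - <<'E'
from rig import env
import cv2
s=env.state();print(s)
for n in("top","scene"):
    cv2.imwrite(f"pics/{n}0.png",env.camera(n));c=env.calibration(n);print(c)
E
```

```text
pics
{'clock': 0.0, 'q': array([-1.36217921,  0.53721183, -0.00445505,  1.5388801 ,  0.00256816,
        1.06729431, -0.07119532]), 'joint_vel': array([ 1.70096181e-03,  1.70336383e-03, -1.01982629e-03, -6.14140322e-05,
        1.52805030e-03, -4.55997080e-04, -1.04935290e-04]), 'joint_efforts': array([ 7.89955793e-04, -5.83409643e+01,  1.04876071e+00, -2.59103841e+01,
        1.23401688e-02,  9.75189556e-03,  3.55229957e-06]), 'eef_pos': array([0.17620434, 0.62493708, 0.19948066]), 'tcp_rot': array([-4.30186474e-01, -3.11184655e+00,  2.79858498e-03]), 'force': array([-0.18479034, -0.02289764,  0.19858937]), 'moment': array([-0.03126989, -0.05424692, -0.00687937]), 'grasp_force': 0.0, 'width': 0.08523587942135434}
{'fx': 479.6997303483312, 'fy': 479.6997303483312, 'cx': 324.27017503727916, 'cy': 237.60476582024646, 'extrinsics': array([[ 1.81672278e-03, -9.99987968e-01, -4.55661515e-03,
        -2.81339258e-02],
       [-9.88684806e-01, -1.11267035e-03, -1.50003724e-01,
         5.34266987e-01],
       [ 1.49996849e-01,  4.77757135e-03, -9.88674931e-01,
         1.22574910e+00],
       [ 0.00000000e+00,  0.00000000e+00,  0.00000000e+00,
         1.00000000e+00]])}
{'fx': 552.8902609006622, 'fy': 552.8902609006622, 'cx': 313.35863346309304, 'cy': 240.69252564652766, 'extrinsics': array([[ 8.53334227e-01, -5.21364144e-01, -3.55298829e-04,
        -4.62076310e-01],
       [-2.59655507e-01, -4.24395752e-01, -8.67448709e-01,
         1.34808008e-01],
       [ 4.52105867e-01,  7.40315929e-01, -4.97526492e-01,
         1.12990561e+00],
       [ 0.00000000e+00,  0.00000000e+00,  0.00000000e+00,
         1.00000000e+00]])}
```

View pics/top0.png

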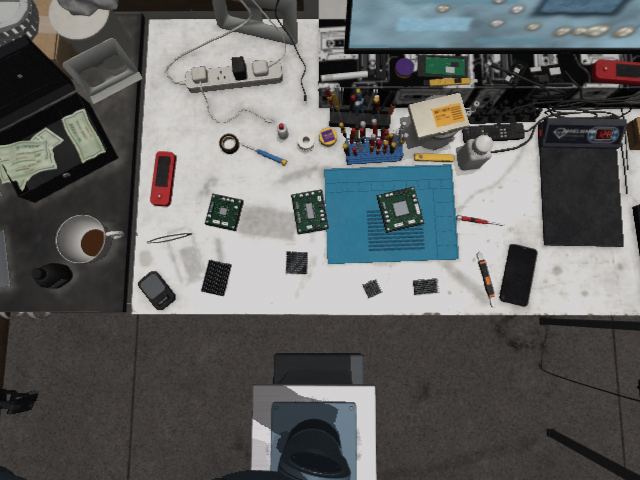

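View pics/scene0.png

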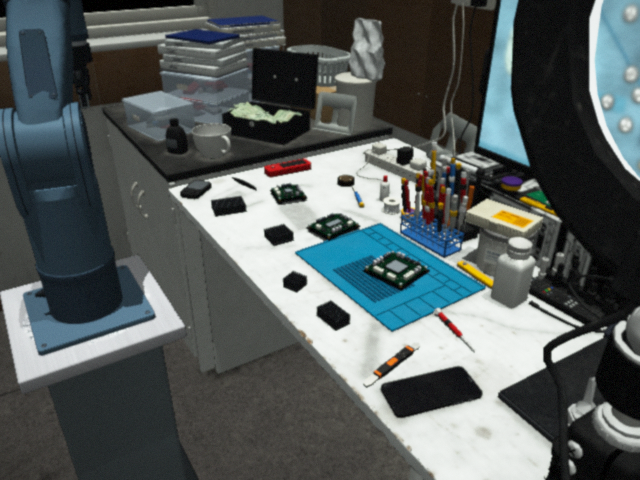

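The top view shows the boards at about (224,212) small, (309,212) power and (400,210) large. The sinks are at (216,278) oversize, (297,263) large, (372,288) small and (426,287) bar. The screwdriver is at (480,220) and the tweezers at (169,238). I'll enlarge.

```bash
cat > h.py <<'E'
from rig import env
import cv2, numpy as np
from scipy.spatial.transform import Rotation as R
def ray(cal,uv,z):
    E=cal["extrinsics"];uv=np.atleast_2d(uv).astype(float)
    d=np.c_[(uv[:,0]-cal["cx"])/cal["fx"],(uv[:,1]-cal["cy"])/cal["fy"],np.ones(len(uv))]@E[:3,:3]
    o=-E[:3,:3].T@E[:3,3]
    return (o+d*((z-o[2])/d[:,2])[:,None])[:,:2]
def proj(cal,P):
    P=np.atleast_2d(P);c=P@cal["extrinsics"][:3,:3].T+cal["extrinsics"][:3,3]
    return np.c_[cal["fx"]*c[:,0]/c[:,2]+cal["cx"],cal["fy"]*c[:,1]/c[:,2]+cal["cy"]]
def to_tool(target,yaw=None):
    """target world xyz -> shift in tool mm from measured pose; yaw: desired world angle of tool y (mod 180)"""
    s=env.state();T=R.from_rotvec(s["tcp_rot"]);M=T.as_matrix()
    sh=M.T@(np.array(target)-s["eef_pos"])*1000
    print("pos",s["eef_pos"].round(4),"shift mm",sh.round(1),"tooly ang",np.degrees(np.arctan2(M[1,1],M[0,1])).round(2),"tilt z",M[:,2].round(4),"t",s["clock"])
    return sh
E
python3 - <<'E'
from h import *
im=cv2.imread("pics/top0.png");c=env.calibration("top")
cv2.imwrite("pics/crop0.png",cv2.resize(im[185:305,190:455],None,fx=3,fy=3,interpolation=cv2.INTER_CUBIC))
for n,p,z in [("small_b",(224,212),.02),("power_b",(309,212),.02),("large_b",(400,210),.02),("over",(216,278),.024),("large",(297,263),.024),("small",(372,288),.024),("bar",(426,287),.024)]:
    print(n,ray(c,p,z).round(3))
to_tool([.55,.1,.3])
w=env.calibration("wrist");E=w["extrinsics"];s=env.state();M=R.from_rotvec(s["tcp_rot"]).as_matrix()
print(w["fx"],w["cx"],w["cy"],"cam in tool",M.T@(-E[:3,:3].T@E[:3,3]-s["eef_pos"]),"\n",E[:3,:3]@M)
E
```

```text
small_b [[0.607 0.244]]
power_b [[0.607 0.014]]
large_b [[ 0.613 -0.232]]
over [[0.428 0.259]]
large [[0.469 0.045]]
small [[ 0.403 -0.153]]
bar [[ 0.406 -0.295]]
pos [0.1762 0.625  0.1996] shift mm [-502.2 -404.1  -99.7] tooly ang 74.26 tilt z [-3.0e-04 -1.6e-03 -1.0e+00] t 0.1
377.4873568543782 317.45958576338836 241.98059377192436 cam in tool [ 0.08090132  0.00052722 -0.17237116] 
 [[-1.25149347e-03  9.99998988e-01  6.77305524e-04]
 [-9.49079700e-01 -9.74393388e-04 -3.15034559e-01]
 [-3.15033580e-01 -1.03708062e-03  9.49079959e-01]]
```

View pics/crop0.png

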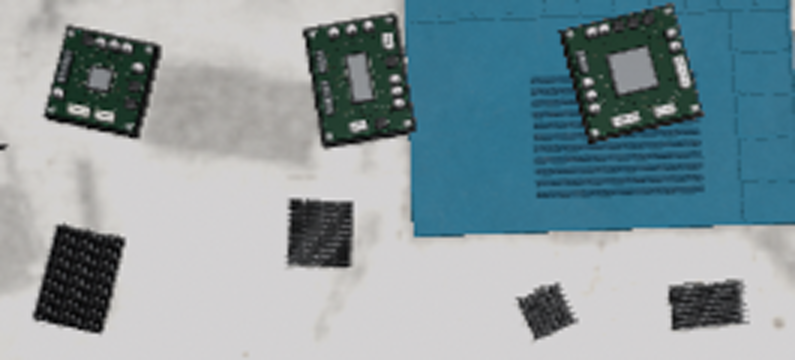

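Coarse positions fit the reach. I'll add a row planner that only prints rows, then travel to above the small sink.

```bash
cat >> h.py <<'E'
def plan(wps,step=60,turn=10.5):
    """wps: (x,y,z,yaw of tool y deg). prints rows (tool shift mm, turn z deg) from the measured pose"""
    s=env.state();M=R.from_rotvec(s["tcp_rot"]).as_matrix();p=s["eef_pos"].copy();yaw=np.degrees(np.arctan2(M[1,1],M[0,1]))
    print("t %.2f at"%s["clock"],p.round(4),"yaw %.2f"%yaw,"q7 %.2f"%s["q"][6],"tilt",M[:2,2].round(4))
    for x,y,z,w in wps:
        d=np.array([x,y,z])-p;dw=w-yaw
        n=int(max(np.ceil(np.abs(d).max()*1000/step),np.ceil(np.linalg.norm(d)*1000/62),np.ceil(abs(dw)/turn),1))
        for k in range(n):
            a=np.radians(yaw+dw*k/n);ty=np.array([np.cos(a),np.sin(a),0]);tx=np.array([-np.sin(a),np.cos(a),0])*-1
            tx=np.cross(ty,[0,0,-1]);v=d/n*1000
            print([round(float(q),1) for q in (v@tx,v@ty,-v[2])],"turn",round(-dw/n,2))
        p=p+d;yaw=w;print("--")
E
python3 -c "
from h import *
plan([(.47,.28,.2,32),(.42,-.13,.15,20)],step=58)"
```

```text
t 0.10 at [0.1762 0.625  0.1996] yaw 74.26 q7 -0.07 tilt [-0.0003 -0.0016]
[-47.0, -31.5, -0.0] turn 5.28
[-49.8, -27.1, -0.0] turn 5.28
[-52.0, -22.4, -0.0] turn 5.28
[-53.9, -17.5, -0.0] turn 5.28
[-55.3, -12.5, -0.0] turn 5.28
[-56.2, -7.3, -0.0] turn 5.28
[-56.6, -2.1, -0.0] turn 5.28
[-56.6, 3.1, -0.0] turn 5.28
--
[-40.2, -32.5, 6.3] turn 1.5
[-41.0, -31.4, 6.3] turn 1.5
[-41.8, -30.3, 6.3] turn 1.5
[-42.6, -29.2, 6.3] turn 1.5
[-43.3, -28.1, 6.3] turn 1.5
[-44.0, -26.9, 6.3] turn 1.5
[-44.7, -25.8, 6.3] turn 1.5
[-45.4, -24.6, 6.3] turn 1.5
--
```

```bash
python3 -m inch '[-47,-31,0,0,0,5.3,1, -50,-27,0,0,0,5.3,1, -52,-22,0,0,0,5.3,1, -54,-17,0,0,0,5.3,1, -55,-13,0,0,0,5.3,1]' 40 && python3 -m inch '[-56,-7,0,0,0,5.3,0.62, -57,-2,0,0,0,5.3,0.62, -57,3,0,0,0,5.3,0.62, -40,-32,6,0,0,1.5,0.62, -41,-31,6,0,0,1.5,0.62]' && python3 -m inch '[-42,-30,6,0,0,1.5,0.62, -43,-29,6,0,0,1.5,0.62, -43,-28,6,0,0,1.5,0.62, -44,-27,6,0,0,1.5,0.62, -45,-26,6,0,0,1.5,0.62]' && python3 -m inch '[-45,-25,6,0,0,1.5,0.62,0,0,0,0,0,0,0.62,0,0,0,0,0,0,0.62]'
cat >> h.py <<'E'
import pickle
def shot(n):
    c=env.calibration("wrist");im=env.camera("wrist");cv2.imwrite(f"pics/{n}.png",im);pickle.dump(c,open(f"pics/{n}.pkl","wb"));return im,c
E
python3 -c "
from h import *
im,c=shot('w1');s=env.state();print(s['width']);plan([])
print(proj(c,[s['eef_pos']]))"
```

```text
clock: 0.72
eef_pos: [0.3611, 0.4091, 0.2002]
tcp_rot: [-1.137, -2.929, 0.0]
force: [-0.1, 0.6, 0.3]
width: 0.0854
grasp_force: 0.0
clock: 1.35
eef_pos: [0.4586, 0.1771, 0.1879]
tcp_rot: [1.6, 2.704, -0.001]
force: [0.4, 0.5, -0.5]
width: 0.0533
grasp_force: 0.0
clock: 1.98
eef_pos: [0.4269, -0.0788, 0.1583]
tcp_rot: [1.772, 2.594, 0.0]
force: [0.7, 0.4, -0.1]
width: 0.0529
grasp_force: 0.0
clock: 2.35
eef_pos: [0.4203, -0.1279, 0.1523]
tcp_rot: [-1.805, -2.571, -0.0]
force: [0.3, 1.1, -0.1]
width: 0.0529
grasp_force: 0.0
0.05309844541891962
t 2.40 at [ 0.4206 -0.1273  0.1523] yaw 19.95 q7 0.73 tilt [-0.0002  0.0005]
[[318.09536331 286.63159831]]
```

View pics/w1.png

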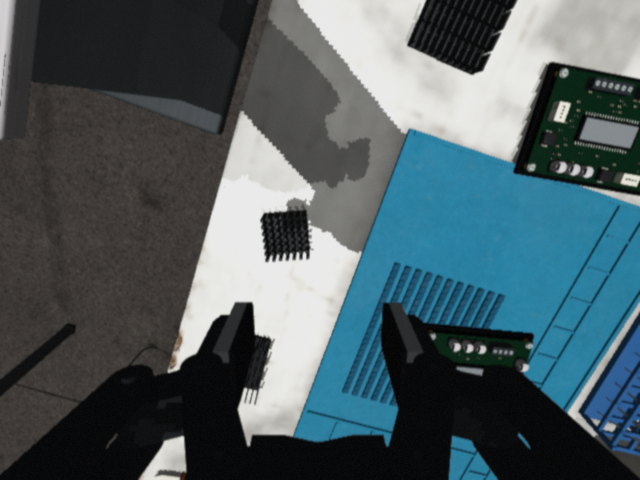

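The wrist view shows the small sink centre at about (287,235), with the large board's chip and the large sink upper right. The fingertips are near (250,303) and (388,303), below the projected TCP at (318,287). I'll look closer to learn where the tips really are.

```bash
python3 -c "
from h import *
im=cv2.imread('pics/w1.png');c=pickle.load(open('pics/w1.pkl','rb'))
print(ray(c,(287,235),.012))
# fingers' predicted points: tool coords
s=env.state();M=R.from_rotvec(s['tcp_rot']).as_matrix()
for z in (0,-.005,-.01,-.02,-.035):
  for x in(.011,-.011):
    print(z,x,proj(c,s['eef_pos']+np.array([[x,.0265,z],[x,-.0265,z]])@M.T).round(0).tolist())
o=cv2.convertScaleAbs(im[190:420,170:480],alpha=2.2,beta=30)
cv2.imwrite('pics/w1c.png',cv2.resize(o,None,fx=2.5,fy=2.5,interpolation=cv2.INTER_CUBIC))"
```

```text
[[ 0.40101852 -0.15197452]]
0 0.011 [[372.0, 266.0], [264.0, 266.0]]
0 -0.011 [[370.0, 306.0], [266.0, 306.0]]
-0.005 0.011 [[373.0, 270.0], [263.0, 270.0]]
-0.005 -0.011 [[371.0, 311.0], [265.0, 311.0]]
-0.01 0.011 [[375.0, 274.0], [261.0, 274.0]]
-0.01 -0.011 [[373.0, 316.0], [264.0, 316.0]]
-0.02 0.011 [[378.0, 283.0], [258.0, 283.0]]
-0.02 -0.011 [[376.0, 327.0], [261.0, 327.0]]
-0.035 0.011 [[384.0, 299.0], [253.0, 299.0]]
-0.035 -0.011 [[381.0, 346.0], [255.0, 346.0]]
```

View pics/w1c.png

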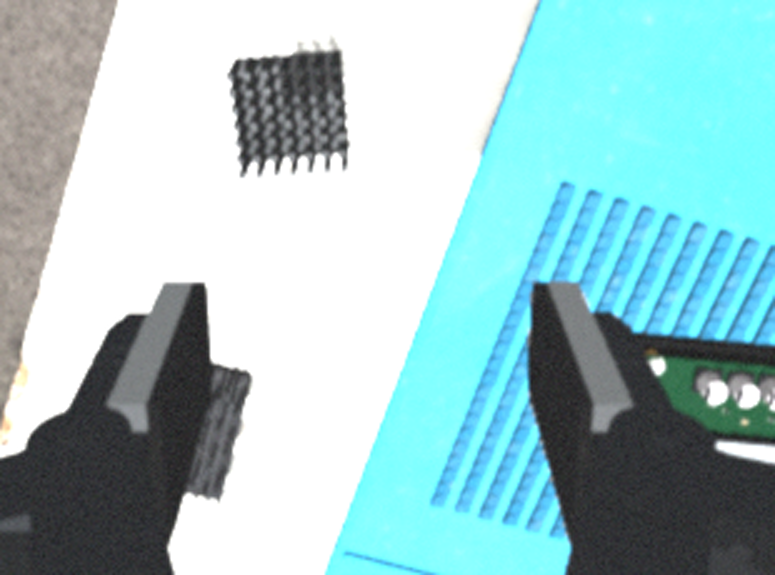

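```bash
python3 -c "
from h import *
im=env.camera('scene');c=env.calibration('scene');s=env.state();M=R.from_rotvec(s['tcp_rot']).as_matrix()
P=s['eef_pos']+np.array([[0,0,0],[0,0,-.037],[0,.0265,0],[0,-.0265,0]])@M.T
q=proj(c,P);print(q.round(1));u,v=q[0].astype(int)
f=5;o=cv2.resize(im[v-90:v+30,u-70:u+80],None,fx=f,fy=f,interpolation=cv2.INTER_CUBIC);o=cv2.convertScaleAbs(o,alpha=1.8,beta=20)
for a in q: cv2.circle(o,tuple(int(k) for k in ((a-[u-70,v-90])*f)),4,(0,0,255),-1)
cv2.imwrite('pics/s1.png',o)"
```

```text
[[295.6 215.4]
 [295.3 199.3]
 [303.7 210.9]
 [287.3 220. ]]
```

View pics/s1.png

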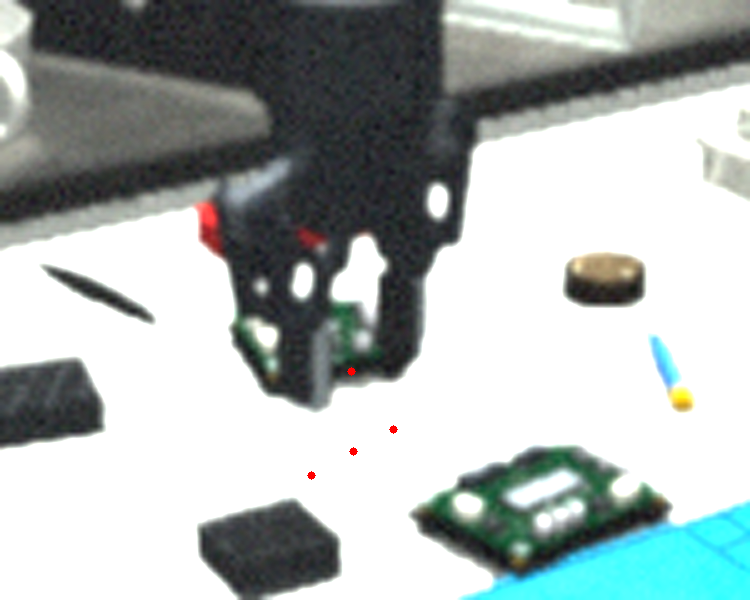

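Both views agree: the real fingertips end about 37 mm behind the reported TCP at this opening, so I'll plan with that offset. Next I fit the sink pose by silhouette.

```bash
cat >> h.py <<'E'
from scipy.optimize import minimize
def fitbox(im,c,size,guess,thr=60,z0=0.,mask=None):
    """guess x,y,yaw deg; returns pose fitting the dark silhouette of a box"""
    L,W,H=size;B=np.array([[a*L/2,b*W/2,h] for a in(-1,1) for b in(-1,1) for h in(z0,z0+H)])
    def hull(p):
        a=np.radians(p[2]*100);Rm=np.array([[np.cos(a),-np.sin(a)],[np.sin(a),np.cos(a)]])
        return cv2.convexHull(proj(c,np.c_[B[:,:2]@Rm.T+p[:2],B[:,2]]).astype(np.float32))
    g=np.array([guess[0],guess[1],guess[2]/100])
    if mask is None: mask=(cv2.GaussianBlur(im,(3,3),0).max(2)<thr).astype(np.uint8)
    h=hull(g)[:,0];x0,y0=np.maximum(h.min(0)-25,0).astype(int);x1,y1=(h.max(0)+25).astype(int)
    m=mask[y0:y1,x0:x1];n,lab,st,_=cv2.connectedComponentsWithStats(cv2.morphologyEx(m,cv2.MORPH_CLOSE,np.ones((7,7))))
    k=1+np.argmax(st[1:,4]);hm=(lab==k).astype(np.uint8)
    f=8
    big=cv2.resize(hm*255,None,fx=4,fy=4,interpolation=cv2.INTER_LINEAR)>127
    def cost(p):
        t=np.zeros(big.shape,np.uint8);cv2.fillConvexPoly(t,((hull(p)[:,0]-[x0-.5,y0-.5])*4*16).astype(np.int32),1,shift=4)
        t=t>0;return 1-(t&big).sum()/max((t|big).sum(),1)
    r=min((minimize(cost,g+d,method="Nelder-Mead",options=dict(initial_simplex=(g+d)+np.vstack([np.zeros(3),np.diag([.006,.006,.06])]),xatol=1e-5,fatol=1e-5)) for d in([0,0,0],[.003,-.003,.04],[-.003,.003,-.04])),key=lambda r:r.fun)
    return r.x*[1,1,100],r.fun
E
python3 -c "
from h import *
im=cv2.imread('pics/w1.png');c=pickle.load(open('pics/w1.pkl','rb'))
for t in(40,55,70,85): print(fitbox(im,c,(.038,.038,.024),(.401,-.152,20),t))"
```

```text
(array([ 0.40029271, -0.1517234 , 17.11307664]), np.float64(0.24750196322673235))
(array([ 0.40013732, -0.15117696, 19.56319329]), np.float64(0.1918306821245619))
(array([ 0.40017146, -0.15111299, 19.36831613]), np.float64(0.12550192686016115))
(array([ 0.39976046, -0.15078599, 21.88543999]), np.float64(0.09453242028675368))
```

```bash
python3 -c "
from h import *
plan([(.400,-.151,.06,22.5)])"
```

```text
t 2.45 at [ 0.4207 -0.1271  0.1524] yaw 19.99 q7 0.73 tilt [-0.      0.0005]
[-7.7, -13.8, 46.2] turn -1.26
[-7.4, -14.0, 46.2] turn -1.26
--
```

```bash
python3 -m inch '[-7.5,-14,46,0,0,-1.2,0.62,-7.5,-14,46,0,0,-1.2,0.62,0,0,0,0,0,0,0.62,0,0,0,0,0,0,0.62]'
python3 -c "
from h import *
im,c=shot('w2');plan([])
for t in(50,70,85): print(fitbox(im,c,(.038,.038,.024),(.400,-.151,22),t))
cv2.imwrite('pics/w2c.png',cv2.resize(cv2.convertScaleAbs(im[170:420,200:440],alpha=1.5,beta=25),None,fx=2.4,fy=2.4,interpolation=cv2.INTER_CUBIC))"
```

```text
clock: 2.95
eef_pos: [0.4009, -0.1516, 0.0616]
tcp_rot: [1.749, 2.608, 0.002]
force: [1.3, 0.4, -0.4]
width: 0.0528
grasp_force: 0.0
t 3.00 at [ 0.4015 -0.1517  0.062 ] yaw 22.33 q7 0.97 tilt [ 0.0031 -0.0002]
(array([ 0.40005898, -0.15256385, 23.72489511]), np.float64(0.159004604192458))
(array([ 0.39953975, -0.15187948, 22.60265181]), np.float64(0.07921780736426043))
(array([ 0.39908262, -0.14992462, 25.43471263]), np.float64(0.34510934641211577))
```

View pics/w2c.png

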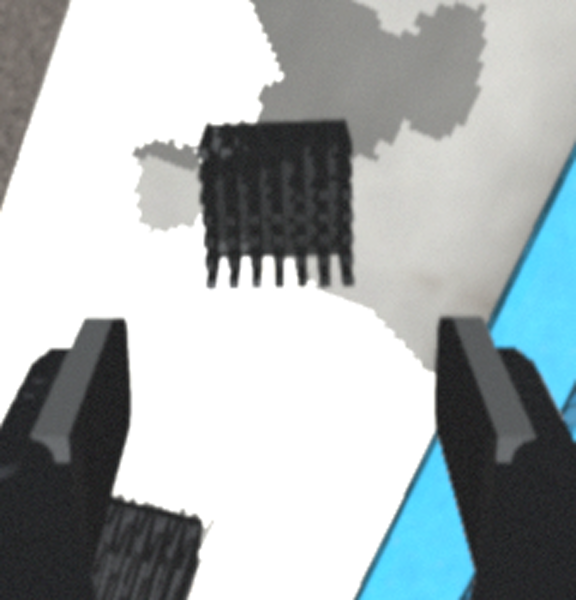

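The sink sits centred between the pads, its yaw about 23.5° (top edge (205,127)–(350,122) in the crop). I'll descend in stages with a force check.

```bash
python3 -m inch '[0.5,0,32,0,0,-1.2,0.62,0.5,0,30,0,0,0,0.62,0,0,10,0,0,0,0.62,0,0,0,0,0,0,0.62,0,0,0,0,0,0,0.62]'
python3 -c "
from h import *
im,c=shot('w3');plan([])
cv2.imwrite('pics/w3c.png',cv2.resize(cv2.convertScaleAbs(im[200:420,170:470],alpha=1.5,beta=25),None,fx=2,fy=2,interpolation=cv2.INTER_CUBIC))"
```

```text
clock: 3.62
eef_pos: [0.4002, -0.1515, -0.0105]
tcp_rot: [1.722, 2.625, 0.001]
force: [0.3, -0.2, 0.2]
width: 0.0528
grasp_force: 0.0
t 3.67 at [ 0.4001 -0.1515 -0.0105] yaw 23.46 q7 1.08 tilt [ 0.0021 -0.0004]
```

View pics/w3c.png

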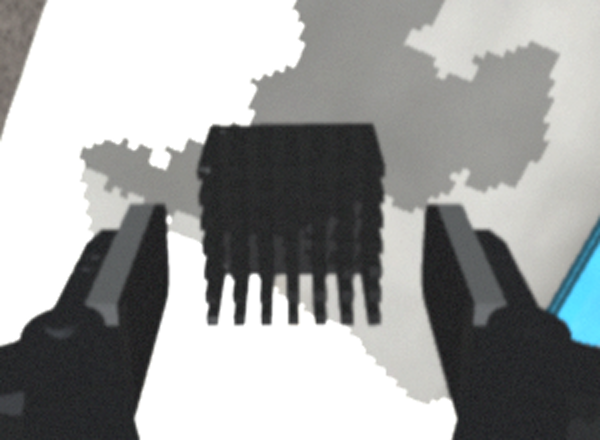

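```bash
python3 -m inch '[0,0,15,0,0,0,0.62,0,0,1,0,0,0,0.62,0,0,0,0,0,0,0.4,0,0,0,0,0,0,0.35,0,0,0,0,0,0,0.35]' 40
python3 -m inch '[0,0,0,0,0,0,0.35,0,0,0,0,0,0,0.35]'
python3 -c "
from h import *
im,c=shot('w4');plan([]);print(fitbox(im,c,(.038,.038,.024),(.400,-.151,23.5),60))"
```

```text
clock: 4.3
eef_pos: [0.3991, -0.1514, -0.0275]
tcp_rot: [1.724, 2.626, -0.0]
force: [0.8, -0.0, -0.5]
width: 0.037
grasp_force: 40.2
clock: 4.55
eef_pos: [0.3991, -0.1513, -0.0276]
tcp_rot: [1.723, 2.627, 0.0]
force: [-0.2, -0.8, 0.6]
width: 0.0374
grasp_force: 40.2
t 4.60 at [ 0.3991 -0.1513 -0.0276] yaw 23.46 q7 1.10 tilt [ 0.0001 -0.    ]
(array([ 0.40009932, -0.15210295, 25.89721941]), np.float64(0.4095113434881452))
```

```bash
python3 -m inch '[0,0,-20,0,0,0,0.35,0,0,-50,0,0,0,0.35,0,0,-40,0,0,0,0.35]'
python3 -c "
from h import *
plan([(.592,.160,.08,-11.5)],step=55)"
```

```text
clock: 4.97
eef_pos: [0.3989, -0.1514, 0.0838]
tcp_rot: [1.724, 2.626, -0.0]
force: [0.4, 0.3, -0.3]
width: 0.0374
grasp_force: 40.3
t 4.97 at [ 0.3989 -0.1514  0.0838] yaw 23.44 q7 0.96 tilt [ 0. -0.]
[34.8, 50.2, 0.6] turn 5.82
[39.7, 46.4, 0.6] turn 5.82
[44.2, 42.1, 0.6] turn 5.82
[48.3, 37.4, 0.6] turn 5.82
[51.8, 32.3, 0.6] turn 5.82
[54.8, 26.9, 0.6] turn 5.82
--
```

```bash
python3 -m inch '[35,50,0,0,0,5.8,0.35,40,46,0,0,0,5.8,0.35,44,42,0,0,0,5.8,0.35,48,37,0,0,0,5.8,0.35,52,32,0,0,0,5.8,0.35]' && python3 -m inch '[55,27,0,0,0,5.8,0.35,0,0,0,0,0,0,0.35,0,0,0,0,0,0,0.35]'
python3 -c "
from h import *
im,c=shot('w5');plan([]);cv2.imwrite('pics/w5b.png',cv2.convertScaleAbs(im,alpha=1.3,beta=15))
print(proj(c,[[.607,.244,.022]]))"
```

```text
clock: 5.6
eef_pos: [0.5589, 0.1101, 0.0824]
tcp_rot: [2.329, 2.108, -0.0]
force: [1.2, -0.8, -0.0]
width: 0.0369
grasp_force: 40.4
clock: 5.98
eef_pos: [0.5898, 0.1596, 0.082]
tcp_rot: [2.429, 1.992, -0.002]
force: [-0.2, -0.7, -0.1]
width: 0.0373
grasp_force: 40.3
t 6.03 at [0.5897 0.1587 0.0822] yaw -11.41 q7 -0.14 tilt [-0.001  -0.0011]
[[318.05484025 107.79633279]]
```

View pics/w5b.png

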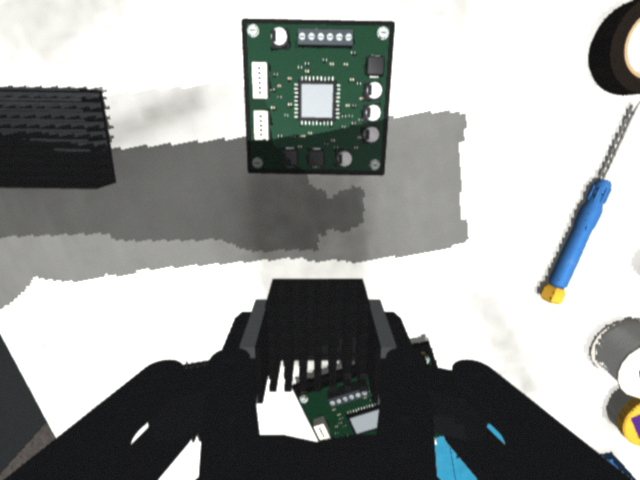

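The board is fully visible: chip pad at about (317.5,101), corner screws at (253,31), (383,32), (375,165) and (257,163). The held sink's front base edge runs from (271,280) to (363,280). I'll compute poses from these.

```bash
cat >> h.py <<'E'
def chip(im,c,uv,r=32,thr=150,z=.022):
    """thermal pad near uv: world centre, size, yaw (mod 90) of the grey rectangle"""
    u,v=uv;g=cv2.resize(im[v-r:v+r,u-r:u+r].min(2),None,fx=4,fy=4,interpolation=cv2.INTER_LINEAR)
    m=cv2.morphologyEx((g>thr).astype(np.uint8),cv2.MORPH_OPEN,np.ones((21,21)))
    cs=cv2.findContours(m,cv2.RETR_EXTERNAL,cv2.CHAIN_APPROX_NONE)[0];k=max(cs,key=cv2.contourArea)[:,0]/4-.375+[u-r,v-r]
    w=ray(c,k,z);rc=cv2.minAreaRect((w*1e4).astype(np.float32))
    b=cv2.boxPoints(rc)/1e4;e=b[1]-b[0];print("px",k.mean(0).round(1),"centre",(np.array(rc[0])/1e4).round(4),"size mm",np.array(rc[1]).round(0)/10,"yaw",np.degrees(np.arctan2(e[1],e[0])).round(1)%90)
def quad(c,uv,z):
    w=ray(c,uv,z);n=len(w);e=np.roll(w,-1,0)-w;a=np.degrees(np.arctan2(e[:,1],e[:,0]))
    print("corners' mean",w.mean(0).round(4),"lens",(np.linalg.norm(e,axis=1)*1e3).round(1),"angles mod90",(a%90).round(2))
def held(c,uv,zb):
    """tool coords of pixels on plane at tool z = zb"""
    s=env.state();M=R.from_rotvec(s["tcp_rot"]).as_matrix();w=ray(c,uv,s["eef_pos"][2]-zb)
    print("held (tool mm)",((np.c_[w-s["eef_pos"][:2]])@M[:2,:2]*1e3).round(1).tolist())
E
python3 -c "
from h import *
im=cv2.imread('pics/w5.png');c=pickle.load(open('pics/w5.pkl','rb'))
for t in(110,130,150): chip(im,c,(317,101),thr=t)
quad(c,[(253,31),(383,32),(375,165),(257,163)],.0175)
quad(c,[(244,20),(394,22),(383,173),(248,173)],.0175)
held(c,[(271,280),(363,280)],-.0276)"
```

```text
px [316.6 100.3] centre [0.607 0.248] size mm [18.  17.9] yaw 77.8
px [316.6 100.3] centre [0.607 0.248] size mm [17.5 17.5] yaw 77.9
px [316.6 100.3] centre [0.607 0.248] size mm [16.9 16.7] yaw 77.9
corners' mean [0.6071 0.2478] lens [72.5 73.2 73.  72.5] angles mod90 [78.23 77.89 77.66 77.48]
corners' mean [0.6072 0.2476] lens [83.  83.1 84.1 84.1] angles mod90 [77.94 77.57 78.62 76.79]
held (tool mm) [[17.5, -19.6], [17.6, 18.8]]
```

```bash
python3 -c "
from h import *
plan([(.6077,.2492,.08,-12.1),(.6077,.2492,.004,-12.1)])"
```

```text
t 6.03 at [0.5897 0.1587 0.0822] yaw -11.41 q7 -0.14 tilt [-0.001  -0.0011]
[46.1, -0.1, 1.1] turn 0.35
[46.1, -0.4, 1.1] turn 0.35
--
[0.0, 0.0, 38.0] turn -0.0
[0.0, 0.0, 38.0] turn -0.0
--
```

```bash
python3 -m inch '[46,0,1,0,0,0.35,0.35,46,-0.3,1,0,0,0.35,0.35,0,0,38,0,0,0,0.35,0,0,32,0,0,0,0.35,0,0,0,0,0,0,0.35]' && python3 -m inch '[0,0,0,0,0,0,0.35]'
python3 -c "
from h import *
plan([(.6077,.2492,-.003,-12.1)]);print(env.state()['force'])"
```

```text
clock: 6.65
eef_pos: [0.6061, 0.248, 0.0083]
tcp_rot: [-2.443, -1.973, 0.008]
force: [0.9, 0.3, 0.0]
width: 0.0376
grasp_force: 40.3
clock: 6.78
eef_pos: [0.6095, 0.2495, 0.0119]
tcp_rot: [2.443, 1.974, 0.002]
force: [-0.2, 0.5, -0.4]
width: 0.0375
grasp_force: 40.3
t 6.78 at [0.6095 0.2495 0.0119] yaw -12.14 q7 -0.25 tilt [0.0015 0.0002]
[-0.6, -1.7, 14.9] turn -0.04
--
[-0.24664068  0.53705729 -0.4263362 ]
```

```bash
python3 -m inch '[0,-0.5,10,0,0,0,0.35,0,0,0,0,0,0,0.35,0,0,0,0,0,0,0.35]'
python3 -c "
from h import *
plan([(.6077,.2492,-.005,-12.1)]);print(env.state()['force'])"
```

```text
clock: 7.15
eef_pos: [0.6082, 0.2507, 0.0007]
tcp_rot: [2.442, 1.976, 0.001]
force: [0.2, 0.6, -0.4]
width: 0.0369
grasp_force: 40.3
t 7.15 at [0.6082 0.2507 0.0007] yaw -12.04 q7 -0.24 tilt [0.0004 0.0002]
[-1.6, -0.1, 5.7] turn 0.06
--
[ 0.21085535  0.62426623 -0.40103456]
```

```bash
python3 -m inch '[-1.5,0,2,0,0,0,0.35,0,0,1.5,0,0,0,0.35,0,0,0,0,0,0,0.35]';python3 -m inch '[0,0,1,0,0,0,0.35,0,0,0,0,0,0,0.35]'; python3 -m inch '[0,0,1,0,0,0,0.35,0,0,0,0,0,0,0.35]'
```

```text
clock: 7.52
eef_pos: [0.6076, 0.2491, -0.0033]
tcp_rot: [-2.442, -1.976, 0.0]
force: [-0.4, 0.3, -0.7]
width: 0.0371
grasp_force: 40.3
clock: 7.78
eef_pos: [0.6077, 0.2492, -0.0042]
tcp_rot: [2.442, 1.976, -0.0]
force: [0.2, -0.4, -0.7]
width: 0.037
grasp_force: 40.3
clock: 8.02
eef_pos: [0.6076, 0.2492, -0.0052]
tcp_rot: [-2.442, -1.976, 0.0]
force: [-0.4, -0.3, 0.1]
width: 0.0373
grasp_force: 40.3
```

```bash
for i in 1 2; do python3 -m inch '[0,0,0.5,0,0,0,0.35,0,0,0,0,0,0,0.35]'|egrep "eef|^force"; done
```

```text
eef_pos: [0.6077, 0.2492, -0.0056]
force: [0.0, 0.2, -0.2]
eef_pos: [0.6078, 0.2492, -0.0056]
force: [-2.4, -0.1, 5.1]
```

Contact came at the expected height. Releasing and rising, then looking.

```bash
python3 -m inch '[0,0,0,0,0,0,0.5,0,0,0,0,0,0,0.58,0,0,0,0,0,0,0.58]' && python3 -m inch '[0,0,-20,0,0,0,0.58,0,0,-40,0,0,0,0.58,-45,0,-40,0,0,0,0.58,-35,0,0,0,0,0,0.58,0,0,0,0,0,0,0.58]'
python3 -c "
from h import *
im,c=shot('w6');plan([]);print(proj(c,[.607,.248,.046]))
u,v=proj(c,[.607,.248,.046])[0].astype(int)
cv2.imwrite('pics/w6c.png',cv2.resize(cv2.convertScaleAbs(im[max(v-100,0):v+100,u-110:u+110],alpha=1.8,beta=20),None,fx=2.5,fy=2.5,interpolation=cv2.INTER_CUBIC))"
```

```text
clock: 8.9
eef_pos: [0.608, 0.2493, -0.0061]
tcp_rot: [2.442, 1.976, 0.001]
force: [-0.2, 0.2, 1.2]
width: 0.0496
grasp_force: 0.6
clock: 9.52
eef_pos: [0.5915, 0.1669, 0.096]
tcp_rot: [2.446, 1.968, 0.001]
force: [-0.7, 0.1, -0.6]
width: 0.0496
grasp_force: 0.0
t 9.57 at [0.5915 0.1696 0.0954] yaw -12.20 q7 -0.18 tilt [0.0013 0.0005]
[[313.22893318 114.24213813]]
```

View pics/w6c.png

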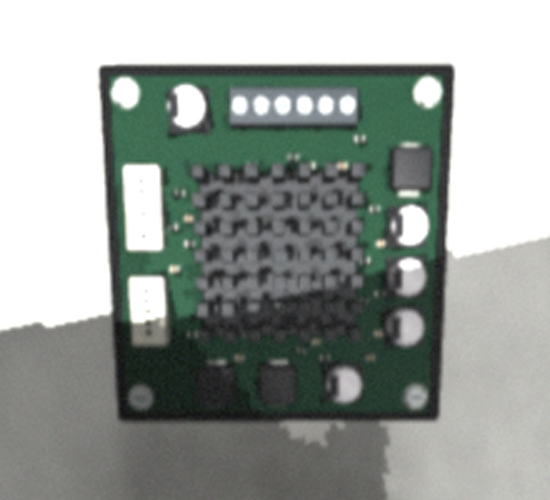

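The small sink is well seated: pin field centre at about (279,251) in the crop against (275,250) predicted, and square with the board. Next is the bar.

```bash
python3 -c "
from h import *
plan([(.411,-.345,.065,5)],step=57)"
```

```text
t 9.57 at [0.5915 0.1696 0.0954] yaw -12.20 q7 -0.18 tilt [0.0013 0.0005]
[-54.1, -6.8, 3.0] turn -1.72
[-53.9, -8.4, 3.0] turn -1.72
[-53.6, -10.0, 3.0] turn -1.72
[-53.3, -11.6, 3.0] turn -1.72
[-52.9, -13.2, 3.0] turn -1.72
[-52.5, -14.8, 3.0] turn -1.72
[-52.0, -16.3, 3.0] turn -1.72
[-51.5, -17.9, 3.0] turn -1.72
[-51.0, -19.4, 3.0] turn -1.72
[-50.3, -21.0, 3.0] turn -1.72
--
```

```bash
python3 -m inch '[-54,-7,0,0,0,-1.7,0.58,-54,-8,0,0,0,-1.7,0.58,-54,-10,0,0,0,-1.7,0.58,-53,-12,0,0,0,-1.7,0.58,-53,-13,0,0,0,-1.7,0.58]'|head -2 && python3 -m inch '[-52,-15,6,0,0,-1.7,0.58,-52,-16,6,0,0,-1.7,0.58,-51,-18,6,0,0,-1.7,0.58,-51,-19,6,0,0,-1.7,0.58,-50,-21,6,0,0,-1.7,0.58]'|head -2; python3 -m inch '[0,0,0,0,0,0,0.58,0,0,0,0,0,0,0.58]'|head -2
python3 -c "
from h import *
im,c=shot('w7');plan([]);print(proj(c,[.406,-.295,.024]))
for t in(50,60,70,80): print(fitbox(im,c,(.062,.036,.024),(.406,-.295,95),t))
cv2.imwrite('pics/w7b.png',cv2.convertScaleAbs(im,alpha=1.5,beta=20))"
```

```text
clock: 10.2
eef_pos: [0.5016, -0.0871, 0.0943]
clock: 10.82
eef_pos: [0.4125, -0.3438, 0.064]
clock: 11.08
eef_pos: [0.4126, -0.3418, 0.0639]
t 11.12 at [ 0.4129 -0.3411  0.0639] yaw 5.09 q7 1.07 tilt [0.0005 0.001 ]
[[312.8695882  180.54824318]]
(array([ 0.40534019, -0.29557155, 96.16305666]), np.float64(0.06363437759426749))
(array([ 0.40562593, -0.29521972, 94.92868953]), np.float64(0.039727186303496476))
(array([ 0.40574068, -0.29528518, 96.20555462]), np.float64(0.03395876806386533))
(array([ 0.40589606, -0.29543465, 96.25289226]), np.float64(0.23261097280605092))
```

View pics/w7b.png

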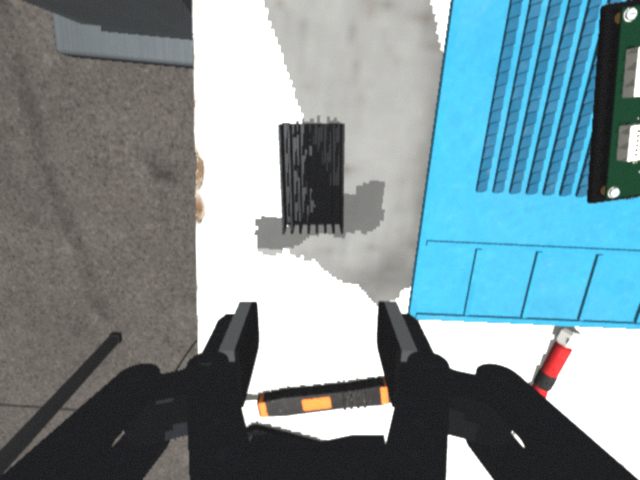

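Bar centre at about (313,178) in the image, fit residual 3%, yaw 96°. The position matches the coarse estimate, so I go to grasp.

```bash
python3 -c "
from h import *
plan([(.4057,-.2953,.064,6)]);plan([(.4057,-.2953,.064,6)])" | tail -3
python3 -m inch '[45,-11,0,0,0,-0.9,0.58,0,0,30,0,0,0,0.58,0,0,30,0,0,0,0.58,0,0,10,0,0,0,0.58,0,0,0,0,0,0,0.58]'
python3 -c "
from h import *
plan([(.4057,-.2953,-.027,6)])"
```

```text
t 11.12 at [ 0.4129 -0.3411  0.0639] yaw 5.09 q7 1.07 tilt [0.0005 0.001 ]
[46.3, -3.1, -0.1] turn -0.91
--
clock: 11.75
eef_pos: [0.397, -0.298, -0.0062]
tcp_rot: [-2.103, -2.333, -0.0]
force: [-0.1, 0.3, 0.1]
width: 0.0497
grasp_force: 0.0
t 11.75 at [ 0.397  -0.298  -0.0062] yaw 5.94 q7 1.12 tilt [-0.0005  0.0007]
[1.8, 8.9, 20.8] turn -0.06
--
```

I typed the y shift wrongly (−11, not −3), but the tips are still above the sink. I'll correct sideways before going down.

```bash
python3 -m inch '[2,9,-3,0,0,0,0.58,0,0,0,0,0,0,0.58,0,0,0,0,0,0,0.58]'
python3 -c "
from h import *
plan([(.4057,-.2953,-.027,6)])"
```

```text
clock: 12.12
eef_pos: [0.406, -0.296, -0.0025]
tcp_rot: [2.104, 2.332, 0.0]
force: [0.1, 0.4, 0.3]
width: 0.0494
grasp_force: 0.0
t 12.12 at [ 0.406  -0.296  -0.0025] yaw 5.88 q7 1.10 tilt [ 0.0009 -0.0005]
[0.8, -0.2, 24.5] turn -0.12
--
```

```bash
python3 -m inch '[0.7,0,22,0,0,0,0.58,0,0,2.5,0,0,0,0.58,0,0,0,0,0,0,0.4,0,0,0,0,0,0,0.33,0,0,0,0,0,0,0.33]' 40
python3 -m inch '[0,0,0,0,0,0,0.33]'
```

```text
clock: 12.75
eef_pos: [0.4056, -0.2954, -0.0272]
tcp_rot: [2.105, 2.332, 0.0]
force: [0.3, -0.3, 0.3]
width: 0.0351
grasp_force: 40.4
clock: 12.88
eef_pos: [0.4056, -0.2954, -0.0273]
tcp_rot: [2.105, 2.332, 0.0]
force: [-0.2, 0.4, 1.4]
width: 0.0354
grasp_force: 40.7
```

```bash
python3 -m inch '[0,0,-15,0,0,0,0.33,0,0,-50,0,0,0,0.33,0,0,-45,0,0,0,0.33]'
python3 -c "
from h import *
plan([(.522,-.002,.085,-79.7)],turn=10)"
```

```text
clock: 13.25
eef_pos: [0.4052, -0.2953, 0.0845]
tcp_rot: [2.105, 2.331, 0.0]
force: [1.4, -0.2, -1.5]
width: 0.0354
grasp_force: 40.4
t 13.25 at [ 0.4052 -0.2953  0.0845] yaw 5.83 q7 1.01 tilt [ 0.0002 -0.0001]
[31.1, 16.2, -0.1] turn 9.5
[33.4, 10.9, -0.1] turn 9.5
[34.7, 5.2, -0.1] turn 9.5
[35.1, -0.6, -0.1] turn 9.5
[34.5, -6.4, -0.1] turn 9.5
[33.0, -12.0, -0.1] turn 9.5
[30.5, -17.3, -0.1] turn 9.5
[27.3, -22.1, -0.1] turn 9.5
[23.2, -26.3, -0.1] turn 9.5
--
```

```bash
python3 -m inch '[31,16,0,0,0,9.5,0.33,33,11,0,0,0,9.5,0.33,35,5,0,0,0,9.5,0.33,35,-1,0,0,0,9.5,0.33,35,-6,0,0,0,9.5,0.33]'|head -2;python3 -m inch '[33,-12,0,0,0,9.5,0.33,31,-17,0,0,0,9.5,0.33,27,-22,0,0,0,9.5,0.33,23,-26,0,0,0,9.5,0.33,0,0,0,0,0,0,0.33]'|head -2;python3 -m inch '[0,0,0,0,0,0,0.33,0,0,0,0,0,0,0.33]'
python3 -c "
from h import *
im,c=shot('w8');plan([]);print(proj(c,[.607,.014,.022]))
cv2.imwrite('pics/w8b.png',cv2.convertScaleAbs(im,alpha=1.3,beta=15))"
```

```text
clock: 13.88
eef_pos: [0.4705, -0.1307, 0.0833]
clock: 14.5
eef_pos: [0.523, 0.0015, 0.0827]
clock: 14.75
eef_pos: [0.5217, -0.0032, 0.0828]
tcp_rot: [-3.129, -0.282, -0.0]
force: [-0.6, 0.0, -0.6]
width: 0.0351
grasp_force: 40.4
t 14.80 at [ 0.5217 -0.0031  0.0828] yaw -79.73 q7 -0.79 tilt [0.0002 0.0003]
[[315.17580939 106.03359719]]
```

View pics/w8b.png

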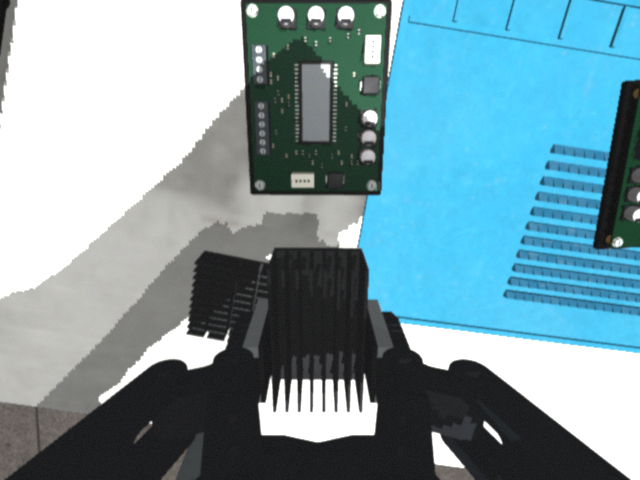

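The chip pad is at about (301,63)–(330,142), partly in shadow. Board screws are at (252,11), (380,11), (372,185) and (260,185). The held bar's front base edge runs from (271,249) to (365,249), square with the tool.

```bash
python3 -c "
from h import *
im=cv2.imread('pics/w8.png');c=pickle.load(open('pics/w8.pkl','rb'))
g=im.min(2);print(g[100,312:320],g[100,293:306],g[100,325:337],g[56:68,310],g[136:148,316])
quad(c,[(252,11),(380,11),(372,185),(260,185)],.0175)
quad(c,[(301,63),(331,63),(329,142),(303,142)],.022)
for z in(-.027,-.023): held(c,[(271,249),(365,249)],z)
print(g[242:256,318],g[242:256,300])"
```

```text
[90 89 87 90 89 88 90 88] [15 26 42 44 32 24 19 21 36 67 84 89 87] [91 90 89 86 65 36 22 25 34 44 45 40] [19 18 18 19 19 19 23 39 68 87 92 92] [84 86 86 82 70 48 25 15 13 13 14 12]
corners' mean [0.6084 0.0138] lens [70.6 96.3 70.8 96.3] angles mod90 [10.22 10.19 10.21 10.1 ]
corners' mean [0.6083 0.0138] lens [16.9 43.  15.6 43. ] angles mod90 [10.22  9.27 10.21 11.02]
held (tool mm) [[29.7, -19.4], [29.6, 19.0]]
held (tool mm) [[28.3, -19.9], [28.2, 19.5]]
[87 83 85 84 80 57 30 13 17 21 23 22 22 21] [85 85 84 85 79 59 31 13 16 15  9 15 13 12]
```

```bash
python3 -c "
from h import *
plan([(.6091,.0137,.0828,-79.85),(.6091,.0137,.004,-79.85)])"
```

```text
t 14.80 at [ 0.5217 -0.0031  0.0828] yaw -79.73 q7 -0.79 tilt [0.0002 0.0003]
[44.5, -0.5, -0.0] turn 0.06
[44.5, -0.5, -0.0] turn 0.06
--
[0.0, 0.0, 39.4] turn -0.0
[0.0, 0.0, 39.4] turn -0.0
--
```

```bash
python3 -m inch '[44.5,-0.5,0,0,0,0.1,0.33,44.5,-0.5,0,0,0,0,0.33,0,0,38,0,0,0,0.33,0,0,36,0,0,0,0.33,0,0,0,0,0,0,0.33]'|head -2;python3 -m inch '[0,0,0,0,0,0,0.33,0,0,0,0,0,0,0.33,0,0,0,0,0,0,0.33]'
python3 -c "
from h import *
plan([(.6091,.0137,-.0045,-79.85)])"
```

```text
clock: 15.42
eef_pos: [0.607, 0.0142, 0.0064]
clock: 15.8
eef_pos: [0.6102, 0.0149, 0.0095]
tcp_rot: [-3.129, -0.281, -0.003]
force: [0.2, -0.1, -1.1]
width: 0.0352
grasp_force: 40.4
t 15.80 at [0.6102 0.0149 0.0095] yaw -79.74 q7 -0.81 tilt [0.0017 0.0003]
[-1.3, 1.0, 14.0] turn 0.11
--
```

```bash
python3 -m inch '[-0.5,0.5,6,0,0,0.1,0.33,0,0,0,0,0,0,0.33,0,0,0,0,0,0,0.33,0,0,0,0,0,0,0.33]'
python3 -c "
from h import *
plan([(.6091,.0137,-.0045,-79.85)])"
```

```text
clock: 16.3
eef_pos: [0.6091, 0.0143, 0.0024]
tcp_rot: [3.129, 0.278, 0.0]
force: [1.5, 0.1, -0.1]
width: 0.0355
grasp_force: 40.4
t 16.30 at [0.6091 0.0143 0.0024] yaw -79.84 q7 -0.80 tilt [ 0.0001 -0.    ]
[-0.1, 0.5, 6.9] turn 0.01
--
```

```bash
python3 -m inch '[0,0.5,5,0,0,0,0.33,0,0,0,0,0,0,0.33,0,0,1,0,0,0,0.33,0,0,0,0,0,0,0.33]'|egrep "eef|^force"; for i in 1 2 3; do python3 -m inch '[0,0,0.5,0,0,0,0.33,0,0,0,0,0,0,0.33]'|egrep "eef|^force"; done
```

```text
eef_pos: [0.6091, 0.0137, -0.0036]
force: [-0.0, -0.3, -0.2]
eef_pos: [0.6092, 0.0138, -0.0041]
force: [-0.2, -0.5, -1.1]
eef_pos: [0.6091, 0.0138, -0.0046]
force: [0.1, -0.4, -0.4]
eef_pos: [0.6091, 0.0138, -0.0051]
force: [-0.5, -0.2, -0.7]
```

```bash
for i in 1; do python3 -m inch '[0,0,0.5,0,0,0,0.33,0,0,0,0,0,0,0.33]'|egrep "eef|^force"; done
```

```text
eef_pos: [0.6092, 0.0138, -0.0053]
force: [-1.7, 0.6, 3.8]
```

```bash
python3 -m inch '[0,0,0,0,0,0,0.45,0,0,0,0,0,0,0.56,0,0,0,0,0,0,0.56]'|egrep "eef|^force|width" && python3 -m inch '[0,0,-20,0,0,0,0.56,0,0,-40,0,0,0,0.56,-45,0,-40,0,0,0,0.56,-40,0,0,0,0,0,0.56,0,0,0,0,0,0,0.56]'|head -2;  python3 -m inch '[0,0,0,0,0,0,0.82]'|head -2
python3 -c "
from h import *
im,c=shot('w9');plan([(.422,.047,.07,-92.7)]);print(proj(c,[[.6084,.0138,.046],[.469,.045,.024]]))"
```

```text
eef_pos: [0.6091, 0.0138, -0.0057]
force: [0.1, 0.2, 0.4]
width: 0.0474
clock: 18.8
eef_pos: [0.523, -0.0016, 0.0956]
clock: 18.92
eef_pos: [0.5266, -0.0008, 0.0953]
t 18.98 at [ 0.5268 -0.0008  0.095 ] yaw -79.80 q7 -0.81 tilt [0.0016 0.0002]
[-47.3, -32.8, 12.5] turn 6.45
[-50.7, -27.3, 12.5] turn 6.45
--
[[318.32384281 112.9581079 ]
 [241.50114072 306.61515448]]
```

```bash
python3 -m inch '[-47,-33,12,0,0,6.4,0.82,-51,-27,12,0,0,6.4,0.82,0,0,0,0,0,0,0.82,0,0,0,0,0,0,0.82]'
python3 -c "
from h import *
im,c=shot('w10');plan([]);
for t in(50,60,70,80): print(fitbox(im,c,(.056,.056,.024),(.469,.045,-2.7),t))
a=cv2.imread('pics/w9.png')[0:240,190:450];b=im[90:420,150:490]
r=lambda x:cv2.resize(cv2.convertScaleAbs(x,alpha=1.6,beta=20),(int(x.shape[1]*480/x.shape[0])*3//4,360))
cv2.imwrite('pics/m1.png',np.hstack([r(a),r(b)]))"
```

```text
clock: 19.48
eef_pos: [0.4226, 0.0467, 0.0708]
tcp_rot: [3.14, -0.07, 0.003]
force: [1.0, -0.1, 0.4]
width: 0.0699
grasp_force: 0.0
t 19.52 at [0.423  0.0464 0.0709] yaw -92.59 q7 -1.02 tilt [ 0.0025 -0.0006]
(array([ 0.46868168,  0.04887014, -1.87164085]), np.float64(0.04125907226254344))
(array([ 0.46884908,  0.04843956, -2.2750245 ]), np.float64(0.024974204275846623))
(array([ 0.46872664,  0.04844486, -1.86392194]), np.float64(0.019487794075502163))
(array([ 0.46884825,  0.04856148, -1.73533737]), np.float64(0.07257226669926053))
```

View pics/m1.png

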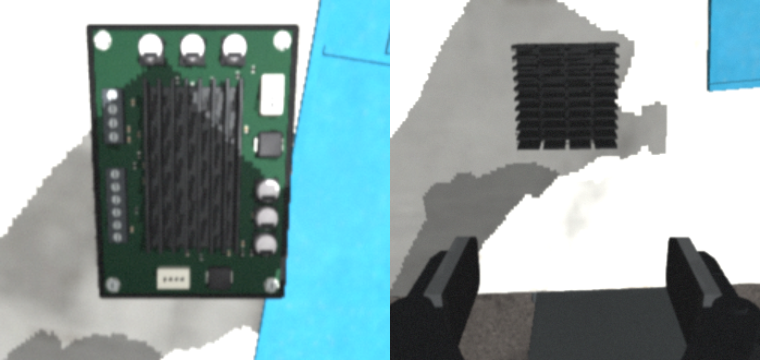

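The bar sits lengthwise and square between the tall parts (left half). The large sink shows clearly in the right half, fit residual 2%. I go to grasp it.

```bash
python3 -c "
from h import *
plan([(.4688,.0485,.07,-91.9)])"
```

```text
t 19.52 at [0.423  0.0464 0.0709] yaw -92.59 q7 -1.02 tilt [ 0.0025 -0.0006]
[45.6, -4.2, 0.9] turn -0.69
--
```

```bash
python3 -m inch '[45.6,-4,0,0,0,-0.7,0.82,0,0,30,0,0,0,0.82,0,0,30,0,0,0,0.82,0,0,0,0,0,0,0.82,0,0,0,0,0,0,0.82]'|head -2;python3 -m inch '[0,0,0,0,0,0,0.82]'|head -4
python3 -c "
from h import *
plan([(.4688,.0485,-.030,-91.9)])"
```

```text
clock: 20.15
eef_pos: [0.4679, 0.0478, 0.0113]
clock: 20.27
eef_pos: [0.4676, 0.0484, 0.0115]
tcp_rot: [-3.141, 0.053, -0.003]
force: [-0.0, 1.0, -0.0]
t 20.27 at [0.4676 0.0484 0.0115] yaw -91.95 q7 -0.93 tilt [0.0021 0.0003]
[1.2, -0.1, 41.5] turn -0.05
--
```

```bash
python3 -m inch '[0.5,0,30,0,0,0,0.82,0,0,10,0,0,0,0.82,0,0,0,0,0,0,0.82,0,0,0,0,0,0,0.82]'
python3 -c "
from h import *
plan([(.4688,.0485,-.030,-91.9)])"
python3 -m inch '[0,0,0.5,0,0,0,0.6,0,0,0,0,0,0,0.55,0,0,0,0,0,0,0.55,0,0,0,0,0,0,0.55]' 50
```

```text
clock: 20.78
eef_pos: [0.4675, 0.0484, -0.0289]
tcp_rot: [-3.141, 0.053, -0.002]
force: [0.7, -0.1, 0.0]
width: 0.0699
grasp_force: 0.0
t 20.77 at [ 0.4675  0.0484 -0.0289] yaw -91.95 q7 -0.86 tilt [0.0011 0.0001]
[1.3, -0.2, 1.1] turn -0.05
--
clock: 21.28
eef_pos: [0.4675, 0.0485, -0.0292]
tcp_rot: [-3.14, 0.053, -0.002]
force: [-2.4, 1.4, 8.4]
width: 0.055
grasp_force: 51.7
```

```bash
python3 -m inch '[0,0,-15,0,0,0,0.55,0,0,-50,0,0,0,0.55,0,0,-50,0,0,0,0.55]'
python3 -c "
from h import *
plan([(.530,-.251,.085,-77)])"
```

```text
clock: 21.65
eef_pos: [0.4665, 0.0481, 0.0868]
tcp_rot: [3.141, -0.054, -0.001]
force: [1.3, 0.9, -0.1]
width: 0.055
grasp_force: 53.8
t 21.65 at [0.4665 0.0481 0.0868] yaw -91.99 q7 -1.06 tilt [-0.0007 -0.0004]
[14.8, 59.4, 0.4] turn -3.0
[11.6, 60.0, 0.4] turn -3.0
[8.5, 60.6, 0.4] turn -3.0
[5.3, 60.9, 0.4] turn -3.0
[2.1, 61.1, 0.4] turn -3.0
--
```

```bash
python3 -m inch '[15,59,0,0,0,-3,0.55,12,60,0,0,0,-3,0.55,9,60,0,0,0,-3,0.55,5,61,0,0,0,-3,0.55,2,61,0,0,0,-3,0.55]'|head -2;python3 -m inch '[0,0,0,0,0,0,0.55,0,0,0,0,0,0,0.55,0,0,0,0,0,0,0.55]'
python3 -c "
from h import *
im,c=shot('w11');plan([]);print(proj(c,[.613,-.232,.022]))
cv2.imwrite('pics/w11b.png',cv2.resize(cv2.convertScaleAbs(im[0:440,100:600],alpha=1.6,beta=20),None,fx=1.36,fy=1.36,interpolation=cv2.INTER_CUBIC))"
```

```text
clock: 22.28
eef_pos: [0.5315, -0.2516, 0.0859]
clock: 22.65
eef_pos: [0.5315, -0.2477, 0.085]
tcp_rot: [-3.12, -0.36, 0.0]
force: [0.1, 0.4, -0.9]
width: 0.0547
grasp_force: 53.8
t 22.70 at [ 0.5316 -0.2477  0.0849] yaw -76.81 q7 -0.38 tilt [-0.0003  0.0009]
[[323.76367362 113.42284851]]
```

View pics/w11b.png

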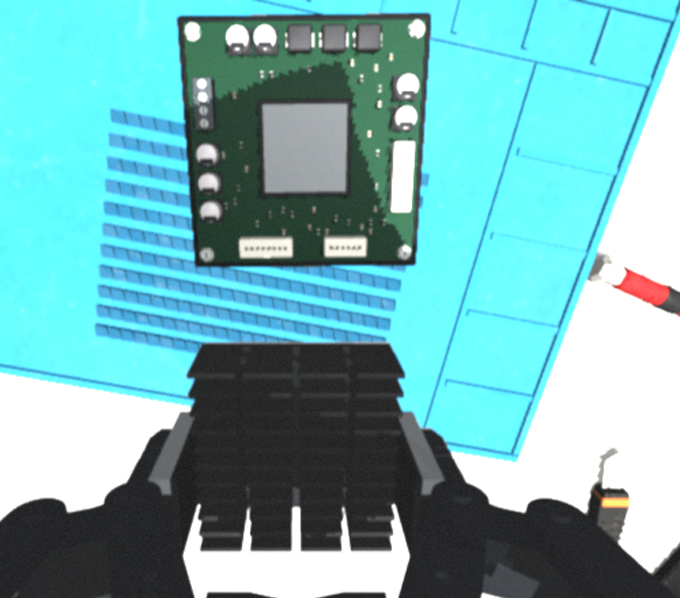

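The large board is at the top: screws in the crop at (192,31), (416,29), (404,252) and (207,254), chip pad (266,102)–(348,193). The held sink is square in the grip, its base edge from (200,345) to (393,345), with the fingertips well above its underside.

```bash
python3 -c "
from h import *
im=cv2.imread('pics/w11.png');c=pickle.load(open('pics/w11.pkl','rb'))
f=lambda l:np.array(l)/1.36+[100,0]
quad(c,f([(192,31),(416,29),(404,252),(207,254)]),.0175)
quad(c,f([(266,102),(348,102),(347,192),(268,193)]),.022)
held(c,f([(200,344),(393,344)]),-.0292)
held(c,[(236,305),(398,305)],-.038)
print(im.min(2)[247:260,318],im.min(2)[247:260,280])
plan([])"
```

```text
corners' mean [ 0.6154 -0.2317] lens [92.4 92.3 92.4 92.5] angles mod90 [13.55 13.83 13.69 13.82]
corners' mean [ 0.6156 -0.2327] lens [34.5 36.7 35.1 37.1] angles mod90 [13.1  14.24 13.8  13.43]
held (tool mm) [[28.8, -28.9], [28.7, 28.4]]
held (tool mm) [[10.0, -32.8], [9.9, 31.5]]
[53 53 51 46 55 49 24 17 18 20 24 23 21] [44 49 50 53 63 52 27 17 20 23 20 15 16]
t 22.70 at [ 0.5316 -0.2477  0.0849] yaw -76.81 q7 -0.38 tilt [-0.0003  0.0009]
```

```bash
python3 -c "
from h import *
plan([(.6147,-.2324,.085,-76.25)])"
```

```text
t 22.70 at [ 0.5316 -0.2477  0.0849] yaw -76.81 q7 -0.38 tilt [-0.0003  0.0009]
[42.2, 2.0, -0.0] turn -0.28
[42.2, 2.3, -0.0] turn -0.28
--
```

```bash
python3 -m inch '[42,2,0,0,0,-0.3,0.55,42,2,0,0,0,-0.3,0.55,0,0,38,0,0,0,0.55,0,0,36,0,0,0,0.55,0,0,0,0,0,0,0.55]'|head -2;python3 -m inch '[0,0,0,0,0,0,0.55,0,0,0,0,0,0,0.55,0,0,0,0,0,0,0.55,0,0,0,0,0,0,0.55]'
python3 -c "
from h import *
plan([(.6147,-.2324,-.0065,-76.25)])"
```

```text
clock: 23.32
eef_pos: [0.612, -0.2317, 0.0084]
clock: 23.82
eef_pos: [0.6144, -0.2344, 0.0115]
tcp_rot: [3.119, 0.373, 0.001]
force: [0.3, -0.1, -0.4]
width: 0.0547
grasp_force: 53.8
t 23.82 at [ 0.6144 -0.2344  0.0115] yaw -76.35 q7 -0.44 tilt [ 0.0009 -0.0001]
[0.8, -1.9, 18.0] turn -0.1
--
```

```bash
python3 -m inch '[0.6,-1.5,12,0,0,-0.1,0.55,0,0,0,0,0,0,0.55,0,0,0,0,0,0,0.55,0,0,0,0,0,0,0.55]'
python3 -c "
from h import *
plan([(.6147,-.2324,-.0065,-76.25)])"
```

```text
clock: 24.32
eef_pos: [0.6143, -0.2329, -0.001]
tcp_rot: [3.119, 0.376, 0.0]
force: [0.9, -0.6, -0.5]
width: 0.0547
grasp_force: 53.8
t 24.32 at [ 0.6143 -0.2329 -0.001 ] yaw -76.25 q7 -0.43 tilt [ 0.0001 -0.0002]
[0.5, -0.4, 5.5] turn -0.0
--
```

```bash
python3 -m inch '[0.5,-0.4,3.5,0,0,0,0.55,0,0,0,0,0,0,0.55,0,0,1,0,0,0,0.55,0,0,0,0,0,0,0.55]'|egrep "eef|^force"; for i in 1 2 3; do python3 -m inch '[0,0,0.5,0,0,0,0.55,0,0,0,0,0,0,0.55]'|egrep "eef|^force"; done
```

```text
eef_pos: [0.6146, -0.2322, -0.0057]
force: [-0.4, -0.2, -0.1]
eef_pos: [0.6147, -0.2322, -0.0061]
force: [-0.6, 0.6, -0.4]
eef_pos: [0.6146, -0.2323, -0.0066]
force: [-0.9, 0.4, -0.3]
eef_pos: [0.6147, -0.2323, -0.007]
force: [-0.1, -0.2, 0.5]
```

```bash
python3 -m inch '[0,0,0.5,0,0,0,0.55,0,0,0,0,0,0,0.55]'|egrep "eef|^force"
```

```text
eef_pos: [0.6147, -0.2323, -0.007]
force: [-1.4, 0.7, 5.2]
```

```bash
python3 -m inch '[0,0,0,0,0,0,0.66,0,0,0,0,0,0,0.76,0,0,0,0,0,0,0.76]'|egrep "eef|^force|width|grasp" && python3 -m inch '[0,0,-20,0,0,0,0.76,0,0,-40,0,0,0,0.76,-45,0,-40,0,0,0,0.76,-40,0,0,0,0,0,0.76,0,0,0,0,0,0,0.76]'|head -2;  python3 -m inch '[0,0,0,0,0,0,0.76,0,0,0,0,0,0,0.76]'|head -2
python3 -c "
from h import *
im,c=shot('w12');u,v=proj(c,[.6155,-.232,.03])[0].astype(int)
t=cv2.imread('pics/top0.png');n=env.camera('top')
a=cv2.resize(im[0:240,u-130:u+130],(390,360),interpolation=cv2.INTER_CUBIC)
b=cv2.resize(n[180:310,140:510],(800,281),interpolation=cv2.INTER_CUBIC)
o=np.zeros((600,800,3),np.uint8);o[:310,:390]=cv2.convertScaleAbs(a,alpha=1.6,beta=20)[:310];o[312:593]=b
cv2.imwrite('pics/fin.png',o)"
```

```text
eef_pos: [0.6146, -0.2322, -0.0077]
force: [0.2, -0.1, -0.5]
width: 0.065
grasp_force: 0.0
clock: 26.82
eef_pos: [0.5294, -0.2542, 0.0943]
clock: 27.08
eef_pos: [0.5334, -0.2519, 0.0925]
```

View pics/fin.png

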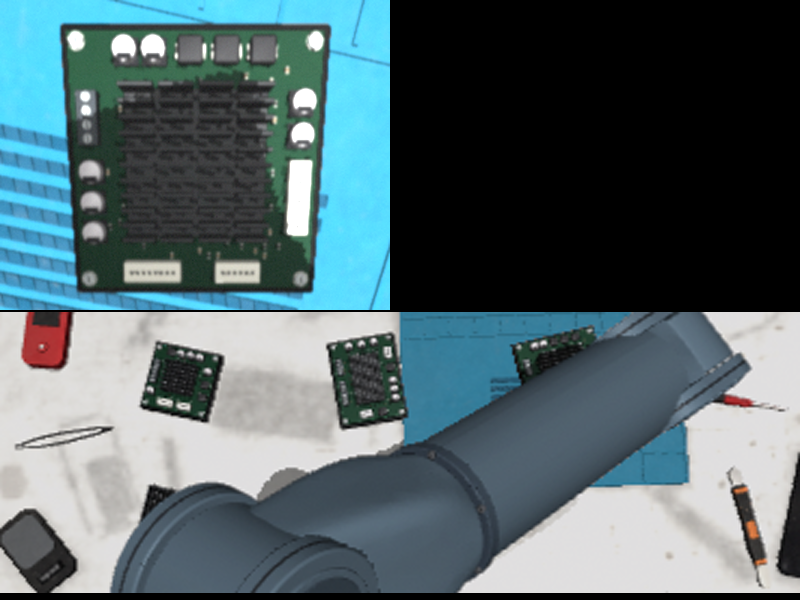

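The large sink covers its chip, square and centred on the board, spanning (118–274, 82–242) in the crop. The other two are still in place, and the tweezers and screwdriver lie undisturbed. The arm is clear of everything.

```bash
python3 -c "
from rig import env
print(env.sign_off())"
```

```text
the job is handed in; nothing more can be done
None
```

All three heat sinks are set on their boards, fins up, square and centred as seen by the wrist camera. The biggest sink, screwdriver and tweezers were not touched, and I handed the job in at about 27 s of the 86 s allowed.

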